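Tighten the guard-post nut between its cheeks with the ring wrench

ROBOT

A 6-joint arm with a two-finger parallel gripper is mounted at the origin on a cart in front of the work surface, level with it; the furniture and walls round the work are solid. World frame = base frame: x ahead of the robot, y to its left, z up, the work surface at z = 0. Lengths are in mm, angles in rad, forces in N, time in s.
With the tool pointing down it reaches from about 275 to 1000 mm from the base axis. Payload 8.4 kg.
Tool frame: the origin (TCP) lies between the finger pads; the fingertips stand 22 mm ahead of it and the grasp point (between the pads) lies 3 mm ahead of it; z points along the fingers, y is the line along which they close (so a half turn about z gives the same grasp; the last joint's range is limited). The gripper opens to 85 mm and grips with 20 to 120 N. Pads are 22 mm wide; open, the fingers measure 114 mm over their backs; the gripper's body (76 mm by 85 mm) begins 54 mm behind the grasp point. The pads swing forward as they close: fully open they stand 13 mm farther back than shut.
Start: joints at [-1.184, 0.353, 1.633, -0, 1.155, -0.002], TCP at [236.923, -578.356, 253.281] pointing down, gripper open.
Joint ranges: [-2.63, 2.63], [-0.92, 2.1], [0.06, 2.66], [-1.3, 4.44], [0, 2.69], [-3.02, 3.02]. Speed limits (rad/s): [2.22, 2.22, 2.79, 3.14, 3.14, 3.14].

INTERFACE

Orientations are given as [roll, pitch, yaw] about the fixed x, y, z axes, in that order (R = Rz(yaw) Ry(pitch) Rx(roll)).
In Python, from rig import r, grab_frame gives the robot as it stands.
- The arm moves only by the shell command python3 -m inch 'ROWS' [FORCE]. ROWS is JSON, a list of rows, each a list of 7 numbers: the turn, a rotation vector about the tool's x, y, z as a fraction of full scale, then the shift along the tool's x, y, z as a fraction of full scale, then the closure, from 0 (fully open) to 1 (shut). In form: [[rx, ry, rz, dx, dy, dz, fingers], ...]. A call has 1 to 8 rows; each row shifts and turns the commanded pose from where the row before left it, along the tool's axes as they then stand; what a row does not reach is not made up. Full scale, the value 1, is 2.5 cm for a shift and pi rad for a turn. A row lasts 1/12 s, in which the tool goes at most 41.7 mm and 7.16 degrees, less where a joint would pass 70% of its speed; a pose out of reach is approached as far as the arm can. A call with a number of a shift or a turn outside -1 to 1 is refused whole. A call with a gripper value outside its range is refused whole. The fingers move at their own pace and stop on an object; FORCE is the grip in N (left out, the last holds). Time passes only in rows, so rows that do not move let the fingers close. It gives the time, the measured TCP pose, the force, the opening and the grip force at its end, in the units of the state.
- r.sense(): the state, without advancing time (a new reading comes with each control period).
- grab_frame(name): name is "side" or "top"; returns a dict with "pixels" (480x640x3 uint8, red, green, blue), "z_map" (480x640 float32, mm along the optical axis (not along the pixel's ray), 0 where there is no reading), "vertical_fov" (degrees; the focal length in pixels is half the picture's height over the tangent of half this angle, whatever the lens; pixels are square), "cx", "cy" (the principal point, pixels), "cam_to_world" (4x4, takes a point from camera to world coordinates). Camera axes: x right, y down, z forward; pixel columns grow to the right and rows downward; lengths in mm; the calibration is good to about 2 mm. A picture is of the moment at which its call begins.
- r.sign_off(): hands the job in; it is judged then, once.
The state is a dict: "clock": time; "qpos": joint angles; "qvel": joint speeds; "joint_efforts": joint torques, N m; "eef_pos": TCP position; "tcp_rot": TCP orientation; "contact_force": force on the tool from outside, world axes, zero at the start; "wrist_torque": the same for the moment, N m; "opening": opening from 0.0 (shut) to 1.0 (fully open); "grasp_force": force on a finger pad.
Only numpy, scipy, OpenCV 4.12 (cv2) and the standard library are available. Lean on these libraries where they do the work, as an engineer would, in place of code of your own. Each camera call takes 0.05 s, during which the arm holds its last target. There are 200 camera calls.

TASK

Pick up the ring wrench, fit its large ring over the nut on the guard-post foot and tighten the nut clockwise until it comes up against its seat and is snug: about 1.5 newton metres in all, as from a pull of some 10 newtons on the handle by a hand that also twists a little, and well short of 3. The cheeks leave only a short swing, so lift the ring off and seat it again for each stroke, without levering against the cheeks. When the nut is snug, take the wrench off and lay it flat on the worktop clear of the foot, without turning the nut back, and leave the other things where they are.

Things in the scene. Friction and masses are not known exactly. Their poses are not given: they have to be found in the camera images.
- foot: Aluminium foot of a glass-guard post, fixed to the worktop: plate 165 x 128 x 14 mm (x -55 to +110 mm) with a square socket tube (44 mm, top at 90 mm) at x = +66 mm. Origin on the nut's axis at the worktop, z up; -x is the open end of the channel, facing the robot within 0.25 rad. All heights given are above the worktop.
- cheeks: Two upright walls of the foot beside the nut, along the foot's x axis: inner faces at y = +-38 mm, 6 mm thick, top at 73 mm, x from -32 to +88 mm, and a cross wall at x = +38 mm. Origin and axes as the foot. They stop the handle when the wrench's x axis stands about 42 degrees to either side of the foot's x axis. Touch them only lightly (well below 25 N).
- nut_head: Steel hexagon nut, 44 mm across flats; turns with joint nut. Origin on its axis at the plate's top (height 14 mm), z up; flats face along its own x axis and every 60 degrees. Under it a round flange, 60 mm wide, 4 mm thick, carries the seated ring (underside at 18 mm). Hexagon top at 34 mm (top 3 mm are a round lead-in 43 mm wide), stud end at 38 mm.
- nut (a joint): Nut angle, rad; grows clockwise seen from above (tightening). Starts at 0 to 0.4. Friction holds it with 0.4 N m and it stays where left. It meets its seat, a firm stop, at an angle that differs each time, between 1.35 and 2.7, and must be felt: from there the torque rises steeply. Snug is about 1.5 N m at the nut, counting pull times arm and the twist of the hand; 3 N m is too much.
- seat: Seat under the nut, fixed in the foot: a thin round washer, 68 mm wide. Origin and axes as the foot. A tight nut bears against a stop in it, 26 mm from the axis: bearing force = torque on the nut / 26 mm, give or take 15 N of friction: about 60 N when snug. Over 25 N counts as snug, over 110 N as overtightened.
- wrench: Steel double-ended ring wrench, about 450 g, 241 mm long. Origin under the handle's middle, level with the rings' underside; x towards the large ring, z up. Straight raised handle 14 mm wide, 22 to 34 mm above the underside, x from -57 to +49 mm; balances near x = +10 mm. Small ring (x = -95 mm, 37 mm wide) does not fit. Starts flat on the worktop left of the foot, large ring away from the robot.
- wrench_ring (a point): Centre of the large ring's hole at its underside, at x = +95 mm on the wrench; axes as the wrench. Hexagonal hole 46.2 mm across flats, flats facing along the wrench's x axis and every 60 degrees; ring 64 mm wide, 16 mm high. On the nut it has about 5.5 degrees of free play to each side of flats parallel, and sits within about 2 mm of the nut's axis.
- spice_jar: Spice jar, 47 mm wide, 98 mm high, standing behind the foot; bystander. Origin under its centre.
- tub_dip: Low white tub with a lid, 79 mm wide, 50 mm high, to the right and in front of the foot; bystander. Origin under its centre.
- label_roll: White roll of labels, 61 mm wide, 40 mm high, standing behind the foot to the left; bystander. Origin under its centre.
Mind the look-alikes: they are no part of the job. There is more than one size of the seat; the one meant has the size given above.

How it is judged:
By the outcome, as a careful person would: the job done as asked, in the order asked, and still so for the second after the job is handed in, with the robot touching nothing.
It also fails if it takes over 72 s, if anything falls off the work surface, if the arm or the gripper's body presses on something with over 40 N, if the wrist force passes 120 N, or if a joint passes its speed limit or range.

## Working session

There is one attempt and no reset: what is moved stays moved. The work goes in short steps, Python scripts to look and compute and a shell command to move; the robot and the scene stay as the last step left them, time stands still between calls to the robot, and variables do not carry over. Pictures are saved under pics/ and viewed, at most 10 in all, crops included, and the job is handed in when it is done.

```bash
mkdir -p pics; ls; python3 - <<'E'
from rig import r, grab_frame
import cv2,numpy as np
print(r.sense())
for n in("top","side"):
    f=grab_frame(n); cv2.imwrite(f"pics/{n}0.png",f["pixels"][:,:,::-1]); np.savez(f"{n}0.npz",**f)
    print(n,f["vertical_fov"],f["cx"],f["cy"],np.round(f["cam_to_world"],3).tolist())
E
```

```text
pics
{'clock': 0.0, 'qpos': array([-1.18443045e+00,  3.53630525e-01,  1.63414716e+00, -1.82922190e-05,
        1.15516625e+00, -2.41908715e-03]), 'qvel': array([ 0.00068894,  0.00069041,  0.003089  , -0.00086103,  0.00148587,
        0.00115345]), 'joint_efforts': array([ 2.10607104e-03, -6.05226374e+01, -3.42069268e+01,  1.55450116e-04,
        9.05500841e-03,  1.50751953e-05]), 'eef_pos': array([ 236.7328134 , -577.95399579,  252.56707849]), 'tcp_rot': array([-3.14024133e+00,  1.34559451e-05,  3.88792367e-01]), 'contact_force': array([0.49168957, 0.87355471, 0.34301154]), 'wrist_torque': array([-0.03713312,  0.01001653, -0.00658382]), 'grasp_force': 0.0, 'opening': 1.002137043465332}
top 46.91019099319038 317.86247709017056 240.96768252667195 [[-0.026, -0.989, 0.143, 476.732], [-1.0, 0.027, 0.002, -66.346], [-0.006, -0.143, -0.99, 1177.4], [0.0, 0.0, 0.0, 1.0]]
side 57.87431151862822 315.1974098857424 236.34983727555348 [[-0.998, -0.044, 0.051, 574.953], [-0.065, 0.457, -0.887, 849.099], [0.016, -0.888, -0.459, 522.811], [0.0, 0.0, 0.0, 1.0]]
```

View pics/top0.png

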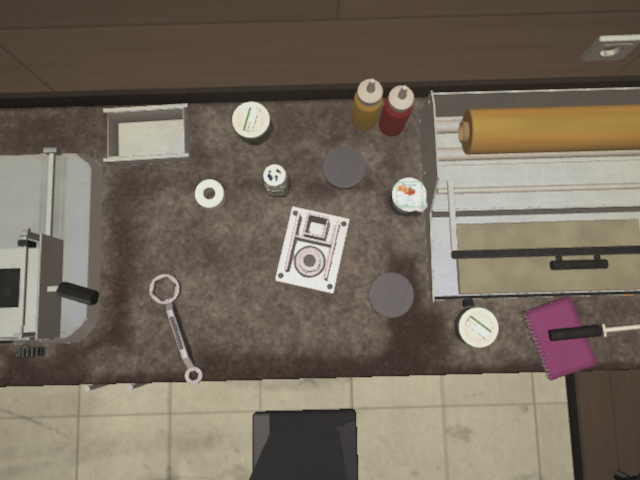

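View pics/side0.png

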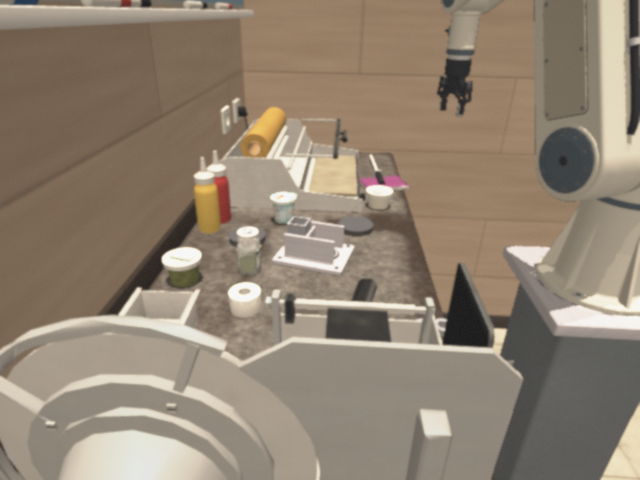

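Top view: the wrench's large ring is near (164,290), its small ring near (193,375), and the nut near (310,260) on the foot. The jar is at (275,180) and the label roll at (209,193). The side view shows the foot at about (315,250), with the wrench hidden behind the slicer.

```bash
cat >h.py <<'E'
import numpy as np,cv2
def ray(f,uv,z):
    fo=240/np.tan(np.radians(f["vertical_fov"])/2); M=f["cam_to_world"]
    uv=np.atleast_2d(uv).astype(float)
    d=np.c_[(uv[:,0]-f["cx"])/fo,(uv[:,1]-f["cy"])/fo,np.ones(len(uv))]@M[:3,:3].T
    o=M[:3,3]; t=(z-o[2])/d[:,2]; return o+d*t[:,None]
def cloud(f):
    v,u=np.mgrid[:480,:640]; fo=240/np.tan(np.radians(f["vertical_fov"])/2); Z=f["z_map"]
    P=np.stack([(u-f["cx"])/fo*Z,(v-f["cy"])/fo*Z,Z],-1); M=f["cam_to_world"]
    return P@M[:3,:3].T+M[:3,3]
def rectify(f,x0,x1,y0,y1,z,s):
    # orthographic patch at height z: image up=+x, left=+y, s px/mm
    H,W=int((x1-x0)*s),int((y1-y0)*s); fo=240/np.tan(np.radians(f["vertical_fov"])/2)
    j,i=np.meshgrid(np.arange(W),np.arange(H)); P=np.stack([x1-i/s,y1-j/s,np.full_like(i,z,dtype=float)],-1)
    M=np.linalg.inv(f["cam_to_world"]); Q=P@M[:3,:3].T+M[:3,3]
    return cv2.remap(f["pixels"],(Q[...,0]/Q[...,2]*fo+f["cx"]).astype(np.float32),(Q[...,1]/Q[...,2]*fo+f["cy"]).astype(np.float32),cv2.INTER_CUBIC)
E
python3 - <<'E'
from h import *
f=dict(np.load("top0.npz"))
P=cloud(f)
print(ray(f,[[164,290]],16),ray(f,[[193,375]],16),ray(f,[[310,260]],34))
print("table z",np.median(P[300:340,220:260,2]))
# rects
c=ray(f,[[310,260]],34)[0]; a=rectify(f,c[0]-75,c[0]+125,c[1]-90,c[1]+90,34,3)
w=(ray(f,[[164,290]],16)[0]+ray(f,[[193,375]],16)[0])/2; b=rectify(f,w[0]-150,w[0]+150,w[1]-90,w[1]+90,16,2)
print("foot patch top-left x,y",c[0]+125,c[1]+90,"wrench",w[0]+150,w[1]+90)
b2=np.zeros((600,b.shape[1],3),np.uint8); b2[:b.shape[0]]=b[:600]
A=np.zeros((600,a.shape[1],3),np.uint8);A[:a.shape[0]]=a[:600]
cat=np.hstack([A[:,:440+100],b2])[:, :800]
cv2.imwrite("pics/rect.png",cat[:,:,::-1]); print(a.shape,b.shape,cat.shape)
for (lo,hi) in((10,20),(26,42),(60,80),(80,100)):
    pass
Q=P[np.abs(P[...,0]-c[0])<140]
E
```

```text
[[549.27584721 261.56358445  16.        ]] [[373.54654237 199.5678557   16.        ]] [[602.39205545 -46.50587858  34.        ]]
table z -0.4106589275365877
foot patch top-left x,y 727.3920554492862 43.4941214199025 wrench 611.4111947919228 320.5657200745885
(600, 540, 3) (600, 360, 3) (600, 800, 3)
```

View pics/rect.png

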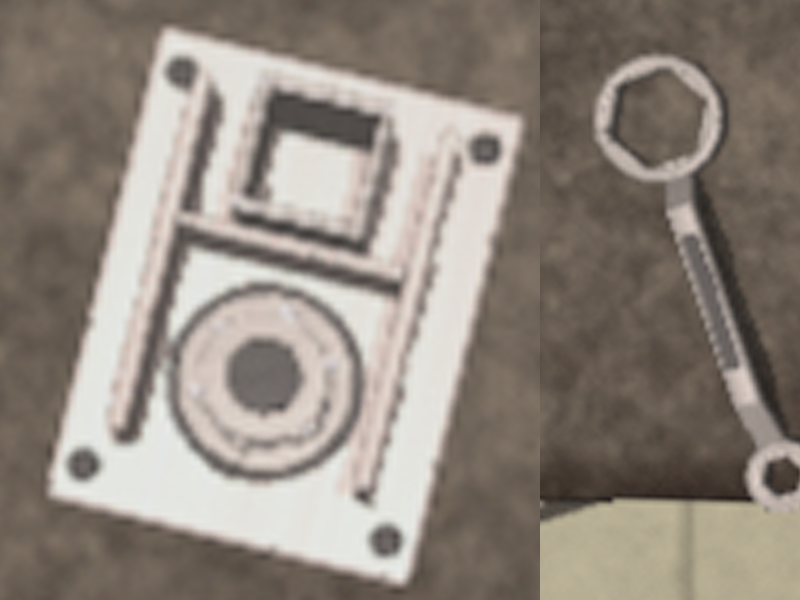

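The left patch shows the plate corners at (165,28), (523,118), (407,583) and (50,497), and the nut centre at (265,377), which puts the foot's yaw at about -0.24. The right patch shows the large ring at (659,118) and the small ring at (783,475), so the wrench's yaw is about 0.335 with its middle near (463,230). I'm moving over it now.

```bash
R="0"
python3 -m inch '[[0,0,0,0.6,-0.75,0,0],[0,0,0,0.795,-1,0,0],[0,0,0,0.795,-1,0,0],[0,0,0,0.795,-1,0,0],[0,0,0,0.795,-1,0,0],[0,0,0,0.795,-1,0,0],[0,0,0,0.795,-1,0,0],[0,0,0,0.795,-1,0,0]]' | tail -3
python3 -m inch '[[0,0,0,0.795,-1,0,0],[0,0,0,0.795,-1,0,0],[0,0,0,0.795,-1,0,0],[0,0,0,0.795,-1,0,0],[0,0,0,0.795,-1,0,0],[0,0,0,0.795,-1,0,0],[0,0,0,0.795,-1,0,0],[0,0,0,0.795,-1,0,0]]' | tail -3
python3 -m inch '[[0,0,0,0.795,-1,0,0],[0,0,0,0.795,-1,0,0],[0,0,0,0.795,-1,0,0],[0,0,0,0.795,-1,0,0],[0,0,0,0.795,-1,0,0],[0,0,0,0.795,-1,0,0],[0,0,0,0.795,-1,0,0],[0,0,0,0.4,-0.5,0,0]]' | tail -3
```

```text
contact_force: [1.9, 0.2, 0.7]
opening: 0.999
grasp_force: 0.0
contact_force: [0.5, -0.2, -0.1]
opening: 1.0
grasp_force: 0.0
contact_force: [-0.7, -0.3, -0.2]
opening: 0.998
grasp_force: 0.0
```

```bash
python3 - <<'E'
from h import *
f=dict(np.load("top0.npz"));P=cloud(f)
off=np.array([75-0,0])
def pt(px,z,c=(727.392,43.494)): # patch pixel (z=34 plane) -> re-cast to height z
    X=np.array([c[0]-px[1]/3,c[1]-px[0]/3,34.]); o=f["cam_to_world"][:3,3]; return o+(X-o)*(z-o[2])/(34-o[2])
C=np.array([pt(p,14) for p in((165,28),(523,118),(407,583),(50,497))])[:,:2]
ex=(C[0]+C[1]-C[2]-C[3]);yaw=np.arctan2(ex[1],ex[0]);m=C.mean(0)
print("foot yaw",yaw,"sizes",np.linalg.norm(C[0]-C[3]),np.linalg.norm(C[0]-C[1]),"nut from plate",m-27.5*np.array([np.cos(yaw),np.sin(yaw)]),"from stud",pt((265,376),38)[:2])
n=pt((265,376),38)[:2]
# hex from depth
S=(np.hypot(*(P[...,:2]-n).transpose(2,0,1))<34); Z=P[...,2][S]; D=P[...,:2][S]-n
print("z hist",np.histogram(Z,bins=[0,10,13,16,20,24,28,31,33,36,40,80])[0])
A=np.arctan2(D[:,1],D[:,0]);rr=np.hypot(*D.T)
for k in range(24):
    s=(np.abs((A-np.radians(k*15)+np.pi)%(2*np.pi)-np.pi)<np.radians(9))
    i=rr[s&(Z>25)&(Z<45)]; print(k*15,round(i.max(),1) if len(i) else None,end="; ")
a=rectify(f,n[0]-33,n[0]+33,n[1]-33,n[1]+33,30,9); 
g=cv2.cvtColor(a,cv2.COLOR_RGB2GRAY); g=cv2.createCLAHE(4,(3,3)).apply(g)
h=np.clip((g.astype(float)),0,255).astype(np.uint8); cv2.imwrite("pics/nut0.png",h); print(a.shape)
E
```

```text
foot yaw -0.2424578718945235 sizes 163.77999428704436 125.19880451959159 nut from plate [601.12707725 -45.06792279] from stud [601.62023331 -44.91457068]
z hist [ 10  55 139 195  23  12  57  77 128 102  12]
0 24.4; 15 24.1; 30 25.4; 45 26.3; 60 23.9; 75 23.8; 90 23.7; 105 24.1; 120 22.4; 135 22.0; 150 23.6; 165 23.6; 180 21.7; 195 20.2; 210 22.2; 225 23.6; 240 21.2; 255 20.6; 270 22.6; 285 23.6; 300 22.3; 315 21.1; 330 22.2; 345 25.2; (594, 594, 3)
```

View pics/nut0.png

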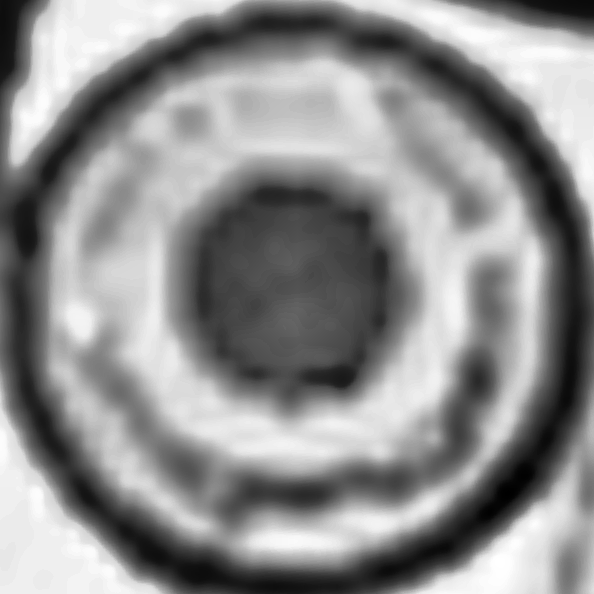

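Contrast crop: the hexagon's corners show as breaks at about (350,90), (475,235), (75,320) and (215,490). The corners lie near 42.5° modulo 60°, so the flats are near 12.5°, and the depth data agrees. Next I grasp the wrench.

```bash
cat >s.py <<'E'
import sys,numpy as np
from rig import r
def go(X,Y,Z,yaw):
    s=r.sense();p=s["eef_pos"];y=s["tcp_rot"][2];d=np.array([X,Y,Z])-p
    t=np.array([np.cos(y)*d[0]+np.sin(y)*d[1],np.sin(y)*d[0]-np.cos(y)*d[1],-d[2]])
    print("clock %.2f"%s["clock"],"p",p.round(1),"rpy",s["tcp_rot"].round(3),"F",s["contact_force"].round(1),"T",s["wrist_torque"].round(2),"open %.3f grip %.0f"%(s["opening"],s["grasp_force"]),"q6 %.2f"%s["qpos"][5])
    print("units dx,dy,dz",(t/25).round(2),"rz",round(-(yaw-y)/np.pi,4))
if __name__=="__main__": go(*map(float,sys.argv[1:]))
E
python3 s.py 472.5 233.4 31 0.335
```

```text
clock 2.10 p [445.  137.7 253.2] rpy [-3.141e+00 -1.000e-03  3.900e-01] F [-0.7 -0.3 -0.2] T [-0.04 -0.03 -0.07] open 0.998 grip 0 q6 1.48
units dx,dy,dz [ 2.47 -3.12  8.89] rz 0.0175
```

```bash
python3 -m inch '[[0,0,0.0175,0.62,-0.78,0,0],[0,0,0,0.62,-0.78,0.5,0],[0,0,0,0.62,-0.78,1,0],[0,0,0,0.6,-0.78,1,0],[0,0,0,0,0,1,0],[0,0,0,0,0,1,0],[0,0,0,0,0,0.5,0],[0,0,0,0,0,0,0]]' >/dev/null;  python3 s.py 472.5 233.4 31 0.335
```

```text
clock 2.77 p [473.4 228.2 125.1] rpy [3.141 0.006 0.334] F [-0.5 -0.1  0.5] T [ 0.04 -0.05 -0.01] open 0.999 grip 0 q6 1.68
units dx,dy,dz [ 0.03 -0.21  3.77] rz -0.0002
```

```bash
python3 -m inch '[[0,0,0,0.03,-0.2,0.7,0],[0,0,0,0,0,0.9,0],[0,0,0,0,0,0.9,0],[0,0,0,0,0,0.8,0],[0,0,0,0,0,0.42,0],[0,0,0,0,0,0,0],[0,0,0,0,0,0,0]]' >/dev/null;  python3 s.py 472.5 233.4 31 0.335
python3 - <<'E'
from h import *
from rig import grab_frame
f=grab_frame("top"); a=rectify(f,340,600,150,330,25,2.2); cv2.imwrite("pics/grasp.png",a[:,:,::-1])
E
```

```text
clock 3.35 p [474.9 234.   35.8] rpy [3.142 0.    0.334] F [ 0.4 -0.5  0.2] T [ 0.    0.   -0.01] open 1.004 grip 0 q6 1.69
units dx,dy,dz [-0.1  -0.01  0.19] rz -0.0004
```

View pics/grasp.png

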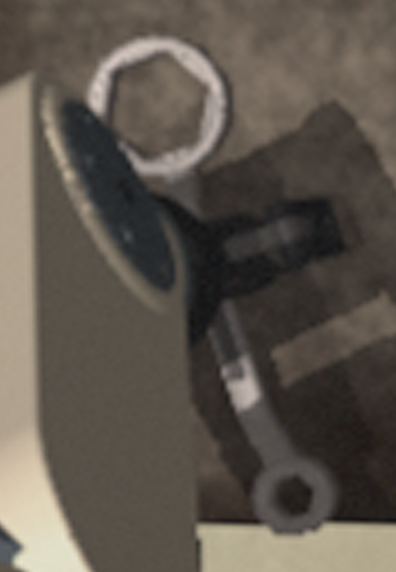

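The fingers straddle the handle: large ring at (160,107), small ring at (293,493), gripper near (230,260). I lower the last 5 mm and close.

```bash
python3 -m inch '[[0,0,0,-0.06,0,0.19,0],[0,0,0,0,0,0,0],[0,0,0,0,0,0,0.5],[0,0,0,0,0,0,0.9],[0,0,0,0,0,0,1],[0,0,0,0,0,0,1],[0,0,0,0,0,0,1],[0,0,0,0,0,0,1]]' 100 >/dev/null;  python3 -m inch '[[0,0,0,0,0,0,1],[0,0,0,0,0,0,1]]' >/dev/null; python3 s.py 472.5 233.4 31 0.335
```

```text
clock 4.23 p [473.3 233.5  30.9] rpy [ 3.142 -0.     0.334] F [-1.2 -1.1  5.1] T [-0.19  0.13  0.02] open 0.139 grip 98 q6 1.69
units dx,dy,dz [-0.03 -0.01 -0.  ] rz -0.0004
```

```bash
python3 -m inch '[[0,0,0,0,0,-0.3,1],[0,0,0,0,0,-0.7,1],[0,0,0,0,0,-1,1],[0,0,0,0,0,-1,1],[0,0,0,0,0,-1,1],[0,0,0,-0.05,0.3,-0.7,1],[0,0,0,-0.12,0.7,0,1],[0,0,0,-0.16,0.9,0,1]]' >/dev/null
python3 -m inch '[[0,0,0,-0.18,1,0,1],[0,0,0,-0.18,1,0,1],[0,0,0,-0.18,1,0,1],[0,0,0,-0.18,1,0,1],[0,0,0,-0.18,1,0,1],[0,0,0,-0.18,1,0,1],[0,0,0,-0.18,1,0,1],[0,0,0,-0.18,1,0,1]]' >/dev/null
python3 -m inch '[[0,0,0,-0.16,0.9,0,1],[0,0,0.0184,-0.1,0.6,0,1],[0,0,0.0184,-0.07,0.4,0,1],[0,0,0,0,0,0,1],[0,0,0,0,0,0,1],[0,0,0,0,0,0,1]]' >/dev/null
python3 s.py 518.5 -63.4 150 0.218
python3 - <<'E'
from h import *
from rig import grab_frame,r
s=r.sense();p=s["eef_pos"];print(p)
f=grab_frame("top"); np.savez("top1.npz",**f)
cv2.imwrite("pics/top1.png",rectify(f,p[0]-120,p[0]+180,p[1]-100,p[1]+150,p[2]-15,2.2)[:,:,::-1])
E
```

```text
clock 6.07 p [519.3 -62.1 147.9] rpy [-3.141e+00  1.000e-03  2.200e-01] F [ 0.9 -0.2 -4.3] T [ 0.01 -0.05  0.02] open 0.136 grip 98 q6 1.23
units dx,dy,dz [-0.04  0.05 -0.08] rz 0.0005
[519.25562613 -62.07820768 147.94105822]
```

View pics/top1.png

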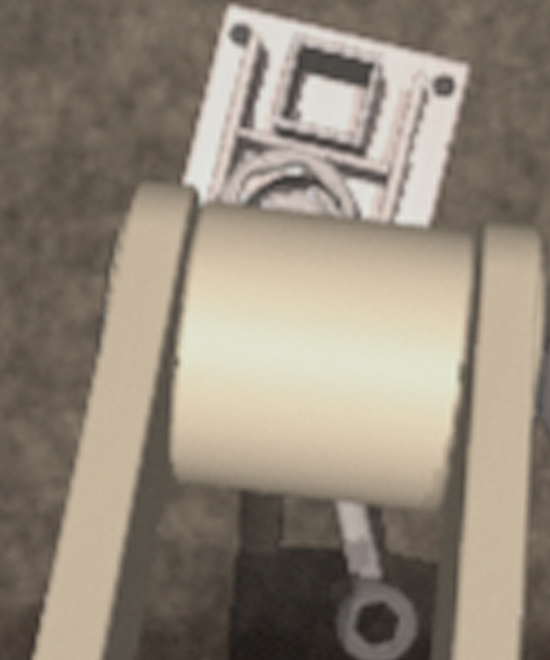

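The arm hides part of the large ring, whose arc shows around (295,180). The small ring at (377,622) gives a grip about 10 mm ahead of the wrench's middle, so the lever arm is about 85 mm. I lower to just above the nut.

```bash
python3 -m inch '[[0,0,0,-0.04,0.03,0.5,1],[0,0,0,0,0,0.8,1],[0,0,0,0,0,0.8,1],[0,0,0,0,0,0.5,1],[0,0,0,0,0,0.3,1],[0,0,0,0,0,0,1],[0,0,0,0,0,0,1]]' >/dev/null
python3 s.py 518.2 -62.8 49 0.218
python3 - <<'E'
from h import *
from rig import grab_frame,r
s=r.sense();p=s["eef_pos"]
f=grab_frame("top"); np.savez("top2.npz",**f)
cv2.imwrite("pics/top2.png",rectify(f,565,650,-95,0,p[2]-15,6)[:,:,::-1]);print(p)
E
```

```text
clock 6.70 p [518.9 -63.   75.6] rpy [-3.141  0.     0.219] F [-0.4 -0.6 -3.9] T [-0.01  0.02 -0.01] open 0.143 grip 98 q6 1.23
units dx,dy,dz [-0.03 -0.01  1.07] rz 0.0004
[518.92754897 -63.01549363  75.6288838 ]
```

View pics/top2.png

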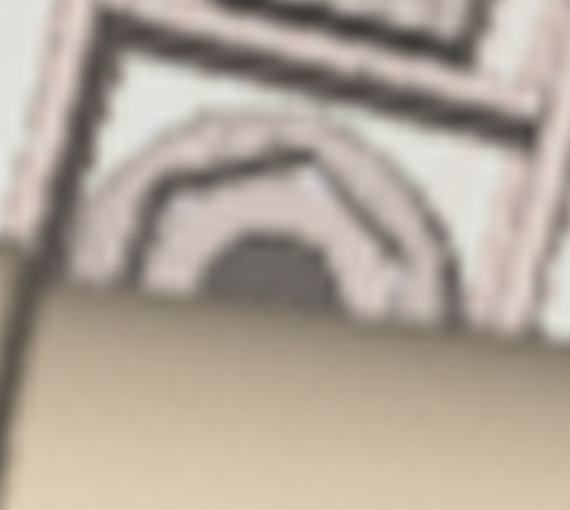

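The ring's hole corners are at (165,185), (310,153) and (400,250), and the nut's edges inside run parallel to them. The stud is near (270,308). Recast for height, ring and nut agree within about 1 mm, so I lower slowly.

```bash
python3 -m inch '[[0,0,0,-0.02,0,0.2,1],[0,0,0,0,0,0.15,1],[0,0,0,0,0,0.1,1],[0,0,0,0,0,0.1,1],[0,0,0,0,0,0.1,1],[0,0,0,0,0,0,1]]' | head -4; python3 s.py 518.2 -62.8 49 0.218
python3 -m inch '[[0,0,0,0,0,0.1,1],[0,0,0,0,0,0.1,1],[0,0,0,0,0,0.1,1],[0,0,0,0,0,0,1]]' >/dev/null; python3 s.py 518.2 -62.8 49 0.218
```

```text
clock: 7.25
eef_pos: [519.0, -63.8, 59.1]
tcp_rot: [3.141, -0.001, 0.218]
contact_force: [2.3, -1.1, -4.2]
clock 7.25 p [519.  -63.8  59.1] rpy [ 3.141e+00 -1.000e-03  2.180e-01] F [ 2.3 -1.1 -4.2] T [-0.25 -0.45 -0.2 ] open 0.143 grip 98 q6 1.23
units dx,dy,dz [-0.02 -0.04  0.4 ] rz -0.0
clock 7.58 p [518.9 -63.7  51.5] rpy [ 3.141e+00 -1.000e-03  2.180e-01] F [ 3.3 -1.8 -2.4] T [-0.27 -0.67 -0.25] open 0.145 grip 98 q6 1.23
units dx,dy,dz [-0.02 -0.04  0.1 ] rz 0.0
```

```bash
cat >t.py <<'E'
# arc helper: python3 t.py CX CY L deg -> target after turning wrench deg (clockwise) from present; prints torque about nut
import sys,numpy as np
from rig import r
from s import go
cx,cy,L,yaw,z=map(float,sys.argv[1:])
s=r.sense();F=s["contact_force"];p=s["eef_pos"];T=s["wrist_torque"]
d=(p[:2]-[cx,cy])/1000
print("nut torque",round(d[0]*F[1]-d[1]*F[0]+T[2],2),"rel deg",round(np.degrees(s["tcp_rot"][2]+.2425),1))
y=np.radians(yaw)-.2425
go(cx-L*np.cos(y),cy-L*np.sin(y),z,y)
E
python3 -m inch '[[0,0,0,0.02,0,0.08,1],[0,0,0,0,0,0,1],[0,0,0.015,0.004,-0.16,0,1],[0,0,0.03,0.015,-0.32,0,1],[0,0,0.03,0.015,-0.32,0,1],[0,0,0.03,0.015,-0.32,0,1]]' >/dev/null; python3 t.py 601.5 -45 85 7.5 49.5
```

```text
nut torque 0.45 rel deg 7.3
clock 8.08 p [518.4 -36.   50. ] rpy [ 3.141e+00 -2.000e-03 -1.160e-01] F [ 7.4 -7.3 -5.6] T [-1.1  -1.05 -0.08] open 0.142 grip 98 q6 1.62
units dx,dy,dz [-0.06 -0.01  0.02] rz -0.0014
```

```bash
python3 -m inch '[[0,0,0.03,0.025,-0.32,0,1],[0,0,0.03,0.025,-0.32,0,1],[0,0,0.03,0.02,-0.32,0,1],[0,0,0.03,0.02,-0.32,0,1],[0,0,0.03,0.015,-0.32,0,1]]' >/dev/null; python3 t.py 602.5 -45 85 -20 49.5
```

```text
nut torque 0.4 rel deg -19.7
clock 8.50 p [532.    1.2  49.8] rpy [ 3.141e+00 -1.000e-03 -5.860e-01] F [ 4.9 -7.  -4.2] T [-1.39 -0.81  0.13] open 0.140 grip 98 q6 2.16
units dx,dy,dz [-0.03 -0.04  0.01] rz 0.0017
```

```bash
python3 -m inch '[[0,0,0.02,0.007,-0.214,0,1],[0,0,0.02,0.007,-0.214,0,1]]' >/dev/null; python3 t.py 602.5 -45 85 -27 49.5;python3 -m inch '[[0,0,0.02,0.007,-0.214,0,1]]' >/dev/null; python3 t.py 602.5 -45 85 -31 49.5;python3 -m inch '[[0,0,0.018,0.007,-0.19,0,1],[0,0,0,0,0,0,1]]' >/dev/null; python3 t.py 602.5 -45 85 -34 49.5
```

```text
nut torque 0.41 rel deg -26.8
clock 8.67 p [538.4   9.7  49.8] rpy [ 3.141e+00 -1.000e-03 -7.100e-01] F [ 4.5 -7.4 -4. ] T [-1.33 -0.64  0.19] open 0.142 grip 98 q6 2.30
units dx,dy,dz [-0.03 -0.03  0.01] rz 0.0011
nut torque 0.53 rel deg -30.4
clock 8.75 p [542.   13.5  49.8] rpy [ 3.141e+00 -1.000e-03 -7.730e-01] F [ 3.1 -8.8 -4.2] T [-1.23 -0.57  0.18] open 0.141 grip 98 q6 2.37
units dx,dy,dz [-0.03 -0.05  0.01] rz 0.0034
nut torque -0.04 rel deg -33.7
clock 8.92 p [545.8  17.3  49.8] rpy [ 3.142e+00 -1.000e-03 -8.300e-01] F [ 4.  -5.3 -4.3] T [-0.84 -0.71 -0.09] open 0.144 grip 98 q6 2.43
units dx,dy,dz [-0.03 -0.01  0.01] rz 0.0018
```

```bash
python3 -m inch '[[0,0,-0.0306,0.012,0.326,0,1],[0,0,0,0,0,0,1]]' >/dev/null; python3 t.py 602.5 -45 85 -28.2 49.5; python3 -m inch '[[0,0,0,0,0,-0.3,1],[0,0,0,0,0,-0.6,1],[0,0,0,0,0,-0.2,1],[0,0,0,0,0,0,1]]' >/dev/null; python3 t.py 602.5 -45 85 -28.2 77
```

```text
nut torque 0.11 rel deg -27.7
clock 9.08 p [538.5  11.   49.5] rpy [ 3.141  0.    -0.726] F [ 1.5 -1.3 -4.1] T [-0.28 -0.36  0.11] open 0.142 grip 98 q6 2.32
units dx,dy,dz [ 0.   -0.05 -0.  ] rz 0.0029
nut torque -0.02 rel deg -28.1
clock 9.42 p [539.3  11.6  78.1] rpy [-3.141  0.    -0.733] F [ 0.   0.2 -5.5] T [ 0.03  0.03 -0.  ] open 0.142 grip 99 q6 2.32
units dx,dy,dz [-0.   -0.01  0.05] rz 0.0006
```

```bash
python3 -m inch '[[0,0,-0.0303,0.016,0.323,0,1],[0,0,-0.0303,0.016,0.323,0,1],[0,0,-0.0303,0.016,0.323,0,1],[0,0,-0.0303,0.016,0.323,0,1],[0,0,-0.0303,0.016,0.323,0,1],[0,0,-0.0303,0.016,0.323,0,1],[0,0,-0.0303,0.016,0.323,0,1],[0,0,-0.0303,0.016,0.323,0,1]]' >/dev/null;python3 -m inch '[[0,0,-0.0303,0.016,0.323,0,1],[0,0,-0.0303,0.016,0.323,0,1],[0,0,-0.0303,0.016,0.323,0,1],[0,0,0,0,0,0,1],[0,0,0,0,0,0,1]]' >/dev/null; python3 t.py 602 -45 85 31.8 77
```

```text
nut torque -0.01 rel deg 31.7
clock 10.50 p [520.9 -71.3  76.6] rpy [-3.14e+00  2.00e-03  3.11e-01] F [ 0.1 -0.1 -4.5] T [-0.    0.01 -0.02] open 0.141 grip 99 q6 1.12
units dx,dy,dz [ 0.01 -0.01 -0.02] rz -0.0004
```

```bash
python3 -m inch '[[0,0,0,0.01,0,0.25,1],[0,0,0,0,0,0.2,1],[0,0,0,0,0,0.12,1],[0,0,0,0,0,0.1,1],[0,0,0,0,0,0,1]]' >/dev/null; python3 t.py 602 -45 85 31.8 49.5;python3 -m inch '[[0,0,0,0,0,0.12,1],[0,0,0,0,0,0.1,1],[0,0,0,0,0,0.1,1],[0,0,0,0,0,0.08,1],[0,0,0,0,0,0,1]]' >/dev/null; python3 t.py 602 -45 85 31.8 49.5
```

```text
nut torque 0.07 rel deg 31.9
clock 10.92 p [522.3 -71.3  60. ] rpy [-3.142 -0.     0.315] F [ 3.  -0.8 -4.2] T [-0.18 -0.44 -0.07] open 0.141 grip 99 q6 1.12
units dx,dy,dz [-0.04 -0.02  0.42] rz 0.0008
nut torque -0.03 rel deg 31.9
clock 11.33 p [521.7 -71.5  50.4] rpy [-3.141e+00  1.000e-03  3.150e-01] F [-3.6 -1.7  5. ] T [ 0.01 -0.24 -0.07] open 0.141 grip 101 q6 1.12
units dx,dy,dz [-0.02 -0.02  0.04] rz 0.0008
```

```bash
cat >g.py <<'E'
import sys,numpy as np
from rig import r
s=r.sense();F=s["contact_force"];p=s["eef_pos"];d=(p[:2]-[602,-45])/1000
t=-(-(d[0]*F[1]-d[1]*F[0])-s["wrist_torque"][2])
a=np.degrees(s["tcp_rot"][2]+.2425)
print("t %.2f"%s["clock"],"M %.2f"%t,"rel %.1f"%a,"F",F.round(1),"z %.1f"%p[2],"R %.1f"%np.hypot(*d*1000))
sys.exit(abs(t)>float(sys.argv[1]))
E
python3 -m inch '[[0,0,0.025,0.01,-0.267,0,1]]' >/dev/null; python3 g.py 0.75 && python3 -m inch '[[0,0,0.007,0.001,-0.075,0,1]]'>/dev/null; python3 g.py 0.75 && python3 -m inch '[[0,0,0.007,0.001,-0.075,0,1]]'>/dev/null; python3 g.py 0.75 && python3 -m inch '[[0,0,0.007,0.001,-0.075,0,1]]'>/dev/null; python3 g.py 0.75 && python3 -m inch '[[0,0,0.007,0.001,-0.075,0,1]]'>/dev/null; python3 g.py 0.75 && python3 -m inch '[[0,0,0.007,0.001,-0.075,0,1]]'>/dev/null; python3 g.py 0.75 && python3 -m inch '[[0,0,0.007,0.001,-0.075,0,1]]'>/dev/null; python3 g.py 0.75
```

```text
t 11.42 M 0.37 rel 27.5 F [-3.9 -6.3  4.2] z 50.8 R 84.1
t 11.42 M 0.37 rel 27.5 F [-3.9 -6.3  4.2] z 50.8 R 84.1
t 11.42 M 0.37 rel 27.5 F [-3.9 -6.3  4.2] z 50.8 R 84.1
t 11.42 M 0.37 rel 27.5 F [-3.9 -6.3  4.2] z 50.8 R 84.1
t 11.42 M 0.37 rel 27.5 F [-3.9 -6.3  4.2] z 50.8 R 84.1
t 11.42 M 0.37 rel 27.5 F [-3.9 -6.3  4.2] z 50.8 R 84.1
t 11.42 M 0.37 rel 27.5 F [-3.9 -6.3  4.2] z 50.8 R 84.1False
False
False
False
False
False
False
```

```bash
sed -i 's/sys.exit(abs(t)>float(sys.argv\[1\]))/sys.exit(int(abs(t)>float(sys.argv[1])))/' g.py
python3 -m inch '[[0,0,0.007,0.001,-0.075,0,1]]'>/dev/null; python3 g.py 0.75 && python3 -m inch '[[0,0,0.007,0.001,-0.075,0,1]]'>/dev/null && python3 g.py 0.75 && python3 -m inch '[[0,0,0.007,0.001,-0.075,0,1]]'>/dev/null && python3 g.py 0.75 && python3 -m inch '[[0,0,0.007,0.001,-0.075,0,1]]'>/dev/null && python3 g.py 0.75 && python3 -m inch '[[0,0,0.007,0.001,-0.075,0,1]]'>/dev/null && python3 g.py 0.75 && python3 -m inch '[[0,0,0.007,0.001,-0.075,0,1]]'>/dev/null && python3 g.py 0.75 && python3 -m inch '[[0,0,0.007,0.001,-0.075,0,1]]'>/dev/null && python3 g.py 0.75 && python3 -m inch '[[0,0,0.007,0.001,-0.075,0,1]]'>/dev/null && python3 g.py 0.75
```

```text
t 11.50 M 0.42 rel 26.0 F [-2.5 -6.8  3.1] z 50.8 R 84.3
t 11.58 M 0.38 rel 24.9 F [-2.9 -6.6  3.2] z 50.9 R 84.3
t 11.67 M 0.28 rel 23.6 F [-3.7 -5.4  2.2] z 50.9 R 84.2
t 11.75 M 0.45 rel 22.4 F [-3.7 -7.   2.4] z 50.9 R 84.2
t 11.83 M 0.41 rel 21.1 F [-2.9 -6.2  2.7] z 50.8 R 84.2
t 11.92 M 0.39 rel 19.8 F [-3.  -6.2  2.9] z 50.8 R 84.1
t 12.00 M 0.38 rel 18.6 F [-3.  -5.3  3. ] z 50.9 R 84.1
t 12.08 M 0.30 rel 17.3 F [-3.2 -4.9  2.6] z 50.8 R 84.1
```

```bash
g(){ python3 g.py 0.72; }
python3 -m inch '[[0,0,0.008,0.001,-0.085,0,1]]'>/dev/null && g && python3 -m inch '[[0,0,0.008,0.001,-0.085,0,1]]'>/dev/null && g && python3 -m inch '[[0,0,0.008,0.001,-0.085,0,1]]'>/dev/null && g && python3 -m inch '[[0,0,0.008,0.001,-0.085,0,1]]'>/dev/null && g && python3 -m inch '[[0,0,0.008,0.001,-0.085,0,1]]'>/dev/null && g && python3 -m inch '[[0,0,0.008,0.001,-0.085,0,1]]'>/dev/null && g && python3 -m inch '[[0,0,0.008,0.001,-0.085,0,1]]'>/dev/null && g && python3 -m inch '[[0,0,0.008,0.001,-0.085,0,1]]'>/dev/null && g && python3 -m inch '[[0,0,0.008,0.001,-0.085,0,1]]'>/dev/null && g && python3 -m inch '[[0,0,0.008,0.001,-0.085,0,1]]'>/dev/null && g && python3 -m inch '[[0,0,0.008,0.001,-0.085,0,1]]'>/dev/null && g && python3 -m inch '[[0,0,0.008,0.001,-0.085,0,1]]'>/dev/null && g && python3 -m inch '[[0,0,0.008,0.001,-0.085,0,1]]'>/dev/null && g && python3 -m inch '[[0,0,0.008,0.001,-0.085,0,1]]'>/dev/null && g
```

```text
t 12.17 M 0.40 rel 15.9 F [-2.1 -5.7  2.9] z 50.8 R 84.1
t 12.25 M 0.32 rel 14.4 F [-3.3 -4.5  3.1] z 50.8 R 84.0
t 12.33 M 0.39 rel 13.0 F [-1.5 -5.3  2.6] z 50.8 R 84.0
t 12.42 M 0.41 rel 11.6 F [-2.9 -5.7  2.6] z 50.8 R 84.0
t 12.50 M 0.37 rel 10.1 F [-1.7 -5.   3. ] z 50.8 R 84.0
t 12.58 M 0.42 rel 8.7 F [-1.6 -5.9  2.1] z 50.8 R 83.9
t 12.67 M 0.37 rel 7.2 F [-1.8 -4.8  2.5] z 50.9 R 83.9
t 12.75 M 0.40 rel 5.8 F [-1.7 -5.   2.6] z 50.8 R 83.9
t 12.83 M 0.41 rel 4.4 F [-1.8 -5.1  1.9] z 50.8 R 83.9
t 12.92 M 0.37 rel 2.9 F [-2.4 -5.3  0.5] z 50.8 R 83.8
t 13.00 M 0.41 rel 1.5 F [-0.9 -4.5  2.5] z 50.8 R 83.8
t 13.08 M 0.41 rel 0.1 F [-1.8 -5.2  2.1] z 50.8 R 83.8
t 13.17 M 0.41 rel -1.4 F [-1.8 -5.   2. ] z 50.8 R 83.8
t 13.25 M 0.49 rel -2.8 F [-1.6 -5.1  1. ] z 50.8 R 83.8
```

```bash
g(){ python3 g.py 0.7; }
python3 -m inch '[[0,0,0.008,0.002,-0.085,0,1]]'>/dev/null && g && python3 -m inch '[[0,0,0.008,0.002,-0.085,0,1]]'>/dev/null && g && python3 -m inch '[[0,0,0.008,0.002,-0.085,0,1]]'>/dev/null && g && python3 -m inch '[[0,0,0.008,0.002,-0.085,0,1]]'>/dev/null && g && python3 -m inch '[[0,0,0.008,0.002,-0.085,0,1]]'>/dev/null && g && python3 -m inch '[[0,0,0.008,0.002,-0.085,0,1]]'>/dev/null && g && python3 -m inch '[[0,0,0.008,0.002,-0.085,0,1]]'>/dev/null && g && python3 -m inch '[[0,0,0.008,0.002,-0.085,0,1]]'>/dev/null && g && python3 -m inch '[[0,0,0.008,0.002,-0.085,0,1]]'>/dev/null && g && python3 -m inch '[[0,0,0.008,0.002,-0.085,0,1]]'>/dev/null && g && python3 -m inch '[[0,0,0.008,0.002,-0.085,0,1]]'>/dev/null && g && python3 -m inch '[[0,0,0.008,0.002,-0.085,0,1]]'>/dev/null && g && python3 -m inch '[[0,0,0.008,0.002,-0.085,0,1]]'>/dev/null && g && python3 -m inch '[[0,0,0.008,0.002,-0.085,0,1]]'>/dev/null && g && python3 -m inch '[[0,0,0.008,0.002,-0.085,0,1]]'>/dev/null && g && python3 -m inch '[[0,0,0.008,0.002,-0.085,0,1]]'>/dev/null && g && python3 -m inch '[[0,0,0.008,0.002,-0.085,0,1]]'>/dev/null && g && python3 -m inch '[[0,0,0.008,0.002,-0.085,0,1]]'>/dev/null && g && python3 -m inch '[[0,0,0.008,0.002,-0.085,0,1]]'>/dev/null && g && python3 -m inch '[[0,0,0.008,0.002,-0.085,0,1]]'>/dev/null && g && python3 -m inch '[[0,0,0.008,0.002,-0.085,0,1]]'>/dev/null && g
```

```text
t 13.33 M 0.40 rel -4.3 F [-2.3 -4.1  1.8] z 50.8 R 83.8
t 13.42 M 0.45 rel -5.7 F [-1.3 -4.8  2.3] z 50.8 R 83.7
t 13.50 M 0.46 rel -7.1 F [-2.3 -4.7  1.1] z 50.8 R 83.7
t 13.58 M 0.49 rel -8.6 F [-2.  -4.7  1.3] z 50.8 R 83.7
t 13.67 M 0.43 rel -10.0 F [-2.7 -4.   2.3] z 50.8 R 83.7
t 13.75 M 0.36 rel -11.5 F [-1.7 -3.5  2.7] z 50.8 R 83.7
t 13.83 M 0.42 rel -12.9 F [-2.1 -3.7  1.9] z 50.8 R 83.7
t 13.92 M 0.42 rel -14.3 F [-2.1 -3.8  2.2] z 50.8 R 83.7
t 14.00 M 0.36 rel -15.8 F [-2.2 -3.1  2.3] z 50.8 R 83.7
t 14.08 M 0.46 rel -17.2 F [-2.6 -3.6  2.1] z 50.8 R 83.6
t 14.17 M 0.46 rel -18.6 F [-2.7 -3.5  1.7] z 50.8 R 83.7
t 14.25 M 0.44 rel -20.1 F [-2.2 -3.   3.4] z 50.8 R 83.6
t 14.33 M 0.38 rel -21.5 F [-1.1 -2.7  2.5] z 50.8 R 83.7
t 14.42 M 0.50 rel -23.0 F [-2.7 -3.6  2.7] z 50.8 R 83.6
t 14.50 M 0.37 rel -24.4 F [-1.5 -2.4  2.3] z 50.8 R 83.6
t 14.58 M 0.39 rel -25.8 F [-1.7 -2.   2.5] z 50.8 R 83.7
t 14.67 M 0.41 rel -27.3 F [-1.8 -1.7  2. ] z 50.8 R 83.7
t 14.75 M 0.37 rel -28.7 F [-2.4 -1.3  2.4] z 50.8 R 83.7
t 14.83 M 0.37 rel -30.2 F [-1.7 -1.8  2.1] z 50.7 R 83.7
t 14.92 M 0.36 rel -31.6 F [-1.4 -1.6  2.3] z 50.7 R 83.7
t 15.00 M 0.45 rel -33.0 F [-2.1 -1.1  2.4] z 50.8 R 83.7
```

```bash
g(){ python3 g.py 0.7; }
python3 -m inch '[[0,0,-0.0306,0.008,0.326,0,1],[0,0,0,0,0,0,1],[0,0,0,0,0,-0.3,1],[0,0,0,0,0,-0.6,1],[0,0,0,0,0,-0.2,1],[0,0,0,0,0,0,1]]' >/dev/null; python3 t.py 602 -45 84.7 -27.5 77
python3 -m inch '[[0,0,-0.0303,0.016,0.323,0,1],[0,0,-0.0303,0.016,0.323,0,1],[0,0,-0.0303,0.016,0.323,0,1],[0,0,-0.0303,0.016,0.323,0,1],[0,0,-0.0303,0.016,0.323,0,1],[0,0,-0.0303,0.016,0.323,0,1],[0,0,-0.0303,0.016,0.323,0,1],[0,0,-0.0303,0.016,0.323,0,1]]' >/dev/null;python3 -m inch '[[0,0,-0.0303,0.016,0.323,0,1],[0,0,-0.0303,0.016,0.323,0,1],[0,0,-0.0303,0.016,0.323,0,1],[0,0,0,0,0,0,1],[0,0,0,0,0,0,1]]' >/dev/null; python3 t.py 602 -45 84.7 32.5 77
```

```text
nut torque 0.01 rel deg -27.6
clock 15.50 p [540.   10.9  79.2] rpy [-3.14e+00 -1.00e-03 -7.24e-01] F [ 0.3 -0.3 -3.9] T [-0.01 -0.05  0.  ] open 0.141 grip 100 q6 2.31
units dx,dy,dz [-0.05  0.04  0.09] rz -0.0006
nut torque 0.02 rel deg 32.2
clock 16.58 p [522.2 -72.5  77.5] rpy [-3.141e+00  1.000e-03  3.200e-01] F [-0.2 -0.2 -3.2] T [0.04 0.04 0.01] open 0.137 grip 99 q6 1.11
units dx,dy,dz [-0.01 -0.02  0.02] rz -0.0015
```

```bash
g(){ python3 g.py 0.7; }
python3 -m inch '[[0,0,0,0,-0.02,0.25,1],[0,0,0,0,0,0.2,1],[0,0,0,0,0,0.12,1],[0,0,0,0,0,0.1,1],[0,0,0,0,0,0,1]]' >/dev/null; g && python3 -m inch '[[0,0,0,0,0,0.12,1],[0,0,0,0,0,0.1,1],[0,0,0,0,0,0.1,1],[0,0,0,0,0,0.1,1],[0,0,0,0,0,0,1]]' >/dev/null; g; python3 t.py 602 -45 84.7 32.5 49.5
```

```text
t 17.00 M 0.15 rel 32.5 F [ 3.3 -1.4 -3.6] z 60.7 R 83.8
t 17.42 M -0.02 rel 32.5 F [-4.  -2.6  4.7] z 50.6 R 84.3
nut torque -0.02 rel deg 32.5
clock 17.42 p [522.2 -72.3  50.6] rpy [-3.141e+00  1.000e-03  3.240e-01] F [-4.  -2.6  4.7] T [-0.03 -0.34 -0.12] open 0.140 grip 100 q6 1.11
units dx,dy,dz [-0.01 -0.01  0.04] rz -0.0002
```

```bash
g(){ python3 g.py 0.68; }
python3 -m inch '[[0,0,0.02,0.007,-0.22,0,1]]'>/dev/null && g && python3 -m inch '[[0,0,0.007,0.001,-0.077,0,1]]'>/dev/null && g && python3 -m inch '[[0,0,0.007,0.001,-0.077,0,1]]'>/dev/null && g && python3 -m inch '[[0,0,0.007,0.001,-0.077,0,1]]'>/dev/null && g && python3 -m inch '[[0,0,0.007,0.001,-0.077,0,1]]'>/dev/null && g && python3 -m inch '[[0,0,0.007,0.001,-0.077,0,1]]'>/dev/null && g && python3 -m inch '[[0,0,0.007,0.001,-0.077,0,1]]'>/dev/null && g && python3 -m inch '[[0,0,0.007,0.001,-0.077,0,1]]'>/dev/null && g && python3 -m inch '[[0,0,0.007,0.001,-0.077,0,1]]'>/dev/null && g && python3 -m inch '[[0,0,0.007,0.001,-0.077,0,1]]'>/dev/null && g && python3 -m inch '[[0,0,0.007,0.001,-0.077,0,1]]'>/dev/null && g && python3 -m inch '[[0,0,0.007,0.001,-0.077,0,1]]'>/dev/null && g && python3 -m inch '[[0,0,0.007,0.001,-0.077,0,1]]'>/dev/null && g && python3 -m inch '[[0,0,0.007,0.001,-0.077,0,1]]'>/dev/null && g && python3 -m inch '[[0,0,0.007,0.001,-0.077,0,1]]'>/dev/null && g && python3 -m inch '[[0,0,0.007,0.001,-0.077,0,1]]'>/dev/null && g && python3 -m inch '[[0,0,0.007,0.001,-0.077,0,1]]'>/dev/null && g && python3 -m inch '[[0,0,0.007,0.001,-0.077,0,1]]'>/dev/null && g
```

```text
t 17.50 M 0.46 rel 28.9 F [-4.5 -7.4  3.5] z 51.0 R 84.0
t 17.58 M 0.42 rel 27.4 F [-2.9 -8.4  3.8] z 51.0 R 84.2
t 17.67 M 0.35 rel 26.3 F [-3.6 -7.4  2.4] z 51.1 R 84.2
t 17.75 M 0.36 rel 25.0 F [-3.5 -7.2  2.9] z 51.1 R 84.1
t 17.83 M 0.47 rel 23.8 F [-3.  -7.9  1.9] z 51.1 R 84.1
t 17.92 M 0.35 rel 22.5 F [-3.2 -7.5  3.5] z 51.1 R 84.1
t 18.00 M 0.46 rel 21.3 F [-3.6 -8.   3.4] z 51.1 R 84.1
t 18.08 M 0.36 rel 20.0 F [-2.6 -7.   2.2] z 51.1 R 84.0
t 18.17 M 0.38 rel 18.7 F [-3.4 -8.3  1.5] z 51.1 R 84.0
t 18.25 M 0.37 rel 17.5 F [-2.7 -7.7  2.4] z 51.1 R 84.0
t 18.33 M 0.35 rel 16.2 F [-2.1 -7.8  2.2] z 51.1 R 84.0
t 18.42 M 0.41 rel 15.0 F [-2.7 -8.2  1.9] z 51.1 R 83.9
t 18.50 M 0.48 rel 13.7 F [-3.3 -8.8  2.3] z 51.1 R 83.9
t 18.58 M 0.33 rel 12.4 F [-2.2 -7.4  1.9] z 51.1 R 83.9
t 18.67 M 0.44 rel 11.2 F [-2.5 -8.9  1.9] z 51.1 R 83.9
t 18.75 M 0.46 rel 9.9 F [-2.9 -8.9  1.4] z 51.1 R 83.9
t 18.83 M 0.40 rel 8.7 F [-2.1 -8.7  1.4] z 51.1 R 83.8
t 18.92 M 0.40 rel 7.4 F [-2.3 -8.8  1.5] z 51.1 R 83.8
```

```bash
g(){ python3 g.py 0.65; }
python3 -m inch '[[0,0,0.007,0.001,-0.074,0,1]]'>/dev/null && g && python3 -m inch '[[0,0,0.007,0.001,-0.074,0,1]]'>/dev/null && g && python3 -m inch '[[0,0,0.007,0.001,-0.074,0,1]]'>/dev/null && g && python3 -m inch '[[0,0,0.007,0.001,-0.074,0,1]]'>/dev/null && g && python3 -m inch '[[0,0,0.007,0.001,-0.074,0,1]]'>/dev/null && g && python3 -m inch '[[0,0,0.007,0.001,-0.074,0,1]]'>/dev/null && g && python3 -m inch '[[0,0,0.007,0.001,-0.074,0,1]]'>/dev/null && g && python3 -m inch '[[0,0,0.007,0.001,-0.074,0,1]]'>/dev/null && g && python3 -m inch '[[0,0,0.007,0.001,-0.074,0,1]]'>/dev/null && g && python3 -m inch '[[0,0,0.007,0.001,-0.074,0,1]]'>/dev/null && g && python3 -m inch '[[0,0,0.007,0.001,-0.074,0,1]]'>/dev/null && g && python3 -m inch '[[0,0,0.007,0.001,-0.074,0,1]]'>/dev/null && g && python3 -m inch '[[0,0,0.007,0.001,-0.074,0,1]]'>/dev/null && g && python3 -m inch '[[0,0,0.007,0.001,-0.074,0,1]]'>/dev/null && g && python3 -m inch '[[0,0,0.007,0.001,-0.074,0,1]]'>/dev/null && g && python3 -m inch '[[0,0,0.007,0.001,-0.074,0,1]]'>/dev/null && g && python3 -m inch '[[0,0,0.007,0.001,-0.074,0,1]]'>/dev/null && g && python3 -m inch '[[0,0,0.007,0.001,-0.074,0,1]]'>/dev/null && g
```

```text
t 19.00 M 0.36 rel 6.1 F [-1.8 -8.8  2.2] z 51.1 R 83.8
t 19.08 M 0.43 rel 4.9 F [-1.7 -8.3  2.1] z 51.1 R 83.8
t 19.17 M 0.39 rel 3.6 F [-1.9 -8.1  1.7] z 51.1 R 83.8
t 19.25 M 0.39 rel 2.4 F [-2.1 -8.3  1.2] z 51.1 R 83.8
t 19.33 M 0.39 rel 1.1 F [-1.9 -8.1  1.4] z 51.1 R 83.7
t 19.42 M 0.42 rel -0.2 F [-2.  -8.1  0.3] z 51.1 R 83.7
t 19.50 M 0.35 rel -1.4 F [-1.4 -7.9  1.2] z 51.1 R 83.7
t 19.58 M 0.41 rel -2.7 F [-1.3 -8.  -0.1] z 51.1 R 83.7
t 19.67 M 0.41 rel -3.9 F [-0.9 -8.7  1.3] z 51.1 R 83.7
t 19.75 M 0.65 rel -5.2 F [-2.4 -9.8  2.1] z 51.0 R 83.7
t 19.83 M 0.80 rel -6.4 F [ -2.  -11.3   0.7] z 51.1 R 83.7
```

```bash
g(){ python3 g.py 1.35; }
python3 -m inch '[[0,0,0.005,0,-0.053,0,1]]'>/dev/null && g && python3 -m inch '[[0,0,0.005,0,-0.053,0,1]]'>/dev/null && g && python3 -m inch '[[0,0,0.005,0,-0.053,0,1]]'>/dev/null && g && python3 -m inch '[[0,0,0.005,0,-0.053,0,1]]'>/dev/null && g && python3 -m inch '[[0,0,0.005,0,-0.053,0,1]]'>/dev/null && g && python3 -m inch '[[0,0,0.005,0,-0.053,0,1]]'>/dev/null && g
```

```text
t 19.92 M 1.01 rel -7.3 F [ -1.6 -12.5   1.6] z 51.0 R 83.7
t 20.00 M 1.33 rel -8.2 F [ -2.5 -15.    0.7] z 51.0 R 83.7
t 20.08 M 1.39 rel -9.0 F [ -1.6 -15.3   1.5] z 51.0 R 83.7
```

```bash
g(){ python3 g.py 1.5; }
python3 -m inch '[[0,0,0,0,0,0,1]]'>/dev/null && g && python3 -m inch '[[0,0,0.003,0,-0.03,0,1]]'>/dev/null && g && python3 -m inch '[[0,0,0,0,0,0,1]]'>/dev/null; g
```

```text
t 20.17 M 1.19 rel -9.1 F [ -1.7 -13.5   1.4] z 51.0 R 83.7
t 20.25 M 1.53 rel -9.5 F [ -1.6 -15.6   0.5] z 51.0 R 83.7
t 20.25 M 1.53 rel -9.5 F [ -1.6 -15.6   0.5] z 51.0 R 83.7
```

```bash
g(){ python3 g.py 1.42; }
python3 -m inch '[[0,0,0,0,0,0,1],[0,0,0,0,0,0,1]]'>/dev/null; g && python3 -m inch '[[0,0,0.003,0,-0.03,0,1],[0,0,0,0,0,0,1]]'>/dev/null && g && python3 -m inch '[[0,0,0.003,0,-0.03,0,1],[0,0,0,0,0,0,1]]'>/dev/null && g
```

```text
t 20.42 M 1.32 rel -9.5 F [ -2.1 -14.1   2.3] z 51.0 R 83.7
t 20.58 M 1.57 rel -10.1 F [ -2.  -15.6   0.2] z 50.9 R 83.7
```

```bash
g(){ python3 g.py 5; }
python3 -m inch '[[0,0,-0.01,0,0.106,0,1],[0,0,0,0,0,0,1]]'>/dev/null; g; python3 -m inch '[[0,0,-0.01,0,0.106,0,1],[0,0,0,0,0,0,1]]'>/dev/null; g;  python3 -m inch '[[0,0,-0.01,0,0.106,0,1],[0,0,0,0,0,0,1]]'>/dev/null; g; python3 -m inch '[[0,0,-0.01,0,0.106,0,1],[0,0,0,0,0,0,1]]'>/dev/null; g
```

```text
t 20.75 M 0.66 rel -8.3 F [-1.4 -9.5  1.5] z 51.1 R 83.7
t 20.92 M 0.17 rel -6.5 F [-1.  -7.1  1.3] z 51.1 R 83.7
t 21.08 M 0.03 rel -4.7 F [ 0.1 -5.5  1.7] z 51.1 R 83.8
t 21.25 M -0.06 rel -2.9 F [-1.1 -3.9  2.1] z 51.2 R 83.8
```

```bash
g(){ python3 g.py 5; }
python3 -m inch '[[0,0,-0.01,0,0.12,0,1],[0,0,0,0,0,0,1]]'>/dev/null; g; python3 -m inch '[[0,0,0,0,0,-0.15,1],[0,0,0,0,0,-0.2,1],[0,0,0,0,0,0,1]]'>/dev/null; g;  python3 -m inch '[[0,0,0,0,0,-0.4,1],[0,0,0,0,0,-0.7,1],[0,0,0,0,0,-1,1],[0,0,0,0,0,-1,1],[0,0,0,0,0,-0.5,1],[0,0,0,0,0,0,1]]'>/dev/null; g
```

```text
t 21.42 M -0.00 rel -1.2 F [-0.1 -2.4  1.9] z 51.1 R 83.8
t 21.67 M 0.09 rel -1.2 F [ 3.5 -3.8 -4.7] z 60.2 R 83.3
t 22.17 M 0.04 rel -1.2 F [ 0.7 -0.8 -3.3] z 152.0 R 83.5
```

```bash
python3 s.py 490 225 31 0.2
```

```text
clock 22.17 p [521.8 -21.9 152. ] rpy [-3.14e+00 -3.00e-03 -2.64e-01] F [ 0.7 -0.8 -3.3] T [-0.01 -0.03 -0.01] open 0.145 grip 100 q6 1.79
units dx,dy,dz [-3.8  -9.2   4.84] rz -0.1476
```

```bash
python3 -m inch '[[0,0,0,-0.2,-0.4,0,1],[0,0,0,-0.3,-0.8,0,1],[0,0,0,-0.35,-0.9,0,1],[0,0,0,-0.4,-1,0,1],[0,0,0,-0.4,-1,0,1],[0,0,0,-0.4,-1,0,1],[0,0,0,-0.4,-1,0,1],[0,0,0,-0.4,-0.9,0,1]]' >/dev/null
python3 -m inch '[[0,0,0,-0.4,-0.9,0,1],[0,0,0,-0.35,-0.8,0,1],[0,0,-0.0295,-0.2,-0.5,0,1],[0,0,-0.0295,0,0,0,1],[0,0,-0.0295,0,0,0,1],[0,0,-0.0295,0,0,0,1],[0,0,-0.0295,0,0,0,1],[0,0,0,0,0,0,1]]' >/dev/null;  python3 s.py 490 225 31 0.2
python3 -m inch '[[0,0,0,0,0,0.5,1],[0,0,0,0,0,0.9,1],[0,0,0,0,0,0.9,1],[0,0,0,0,0,0.8,1],[0,0,0,0,0,0.7,1],[0,0,0,0,0,0.4,1],[0,0,0,0,0,0.2,1],[0,0,0,0,0,0,1]]' >/dev/null;  python3 s.py 490 225 31 0.2
```

```text
clock 23.50 p [487.  224.6 147.7] rpy [3.141 0.004 0.204] F [ 0.4  0.1 -3.9] T [-0.01  0.03  0.01] open 0.146 grip 100 q6 1.80
units dx,dy,dz [0.12 0.01 4.67] rz 0.0014
clock 24.17 p [487.7 224.3  38.2] rpy [3.141e+00 3.000e-03 1.990e-01] F [-0.6  0.3 -3.8] T [-0.   -0.02  0.09] open 0.140 grip 100 q6 1.80
units dx,dy,dz [ 0.1  -0.01  0.29] rz -0.0004
```

```bash
python3 -m inch '[[0,0,0,0,0,0.12,1],[0,0,0,0,0,0.06,1],[0,0,0,0,0,0,1]]' >/dev/null;  python3 g.py 9; python3 -m inch '[[0,0,0,0,0,0.04,1],[0,0,0,0,0,0,1]]' >/dev/null;  python3 g.py 9;python3 -m inch '[[0,0,0,0,0,0.04,1],[0,0,0,0,0,0,1]]' >/dev/null;  python3 g.py 9
```

```text
t 24.42 M 0.03 rel 25.4 F [-0.3  0.1 -2.1] z 35.7 R 292.4
t 24.58 M 0.54 rel 25.4 F [-2.3  0.8  1.5] z 34.6 R 292.3
t 24.75 M 0.77 rel 25.4 F [-2.7 -0.4  3.5] z 33.4 R 292.4
```

```bash
python3 -m inch '[[0,0,0,0,0,0.04,1],[0,0,0,0,0,0,1]]' >/dev/null;  python3 g.py 9; python3 -m inch '[[0,0,0,0,0,0,0.7],[0,0,0,0,0,0,0.4],[0,0,0,0,0,0,0],[0,0,0,0,0,0,0],[0,0,0,0,0,0,0],[0,0,0,0,0,0,0],[0,0,0,0,0,0,0],[0,0,0,0,0,0,0]]' >/dev/null;  python3 g.py 9; python3 -m inch '[[0,0,0,0,0,-0.3,0],[0,0,0,0,0,-0.7,0],[0,0,0,0,0,-1,0],[0,0,0,0,0,-1,0],[0,0,0,0,0,-1,0],[0,0,0,-1,0,-1,0],[0,0,0,-1,0,-0.7,0],[0,0,0,-1,0,0,0]]' >/dev/null;  python3 -m inch '[[0,0,0,-1,1,0,0],[0,0,0,-1,1,0,0],[0,0,0,-0.5,1,0,0],[0,0,0,0,1,0,0],[0,0,0,0,1,0,0],[0,0,0,0,1,0,0],[0,0,0,0,1,0,0],[0,0,0,0,0,0,0]]' >/dev/null; python3 s.py 490 225 31 0.2
python3 - <<'E'
from h import *
from rig import grab_frame
f=grab_frame("top"); cv2.imwrite("pics/end.png",f["pixels"][:,:,::-1])
P=cloud(f); g=P[(np.abs(P[...,0]-490)<130)&(np.abs(P[...,1]-225)<70)]; print("max z near wrench",np.percentile(g[:,2],99.9))
E
```

```text
t 24.92 M 1.60 rel 25.4 F [-5.9 -0.1  5.1] z 32.2 R 292.4
t 25.58 M 0.12 rel 25.4 F [-0.5  0.4 -0.2] z 32.0 R 292.3
clock 26.92 p [389.5  22.8 175.3] rpy [ 3.14e+00 -1.00e-03  1.98e-01] F [ 0.3 -0.4  0.2] T [-0.05  0.   -0.01] open 1.002 grip 0 q6 1.43
units dx,dy,dz [ 5.54 -7.14  5.77] rz -0.0005
max z near wrench 37.678476626639764
```

View pics/end.png

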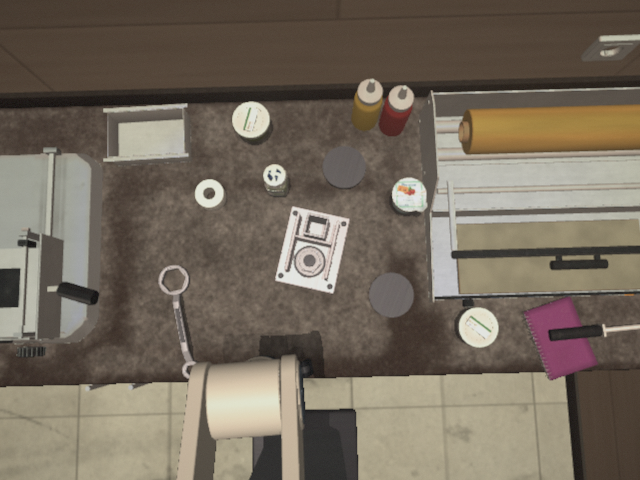

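The wrench lies flat, with its large ring at (173,280) and small ring at (190,370), clear of the foot. The bystanders are where they were, and the gripper is open and clear.

```bash
python3 -c "
from rig import r
print(r.sign_off())"
```

```text
the job is handed in; nothing more can be done
None
```

The nut came up against its seat on the third stroke and read about 1.57 N m settled; the wrench is off and lying flat clear of the foot, the bystanders show no movement in the last picture, and the job was handed in at about 27 s with no verdict returned.

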